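Take the orange fence stop out of its T-slot for rinsing

ROBOT

A 6-joint arm with a two-finger parallel gripper is mounted at the origin on the work surface. World frame = base frame: x ahead of the robot, y to its left, z up, the work surface at z = 0. Lengths are in m, angles in degrees, forces in N, time in s.
With the tool pointing down it reaches from about 0.375 to 0.9 m from the base axis. Payload 3.1 kg.
Tool frame: the origin (TCP) lies at the very end of the fingers, on their centre line; the grasp point (between the pads) lies 19 mm behind it; z points along the fingers, y is the line along which they close (so a half turn about z gives the same grasp; the last joint's range is limited). The gripper opens to 87 mm and grips with 3 to 60 N. Pads are 19 mm wide; open, the fingers measure 117 mm over their backs; the gripper's body (75 mm by 190 mm) begins 51 mm behind the grasp point.
Start: joints at [-74.513, 30.224, 82.088, -0, 67.689, -10.227], TCP at [0.271, -0.563, 0.193] pointing down, gripper open.
Joint ranges: [-176.69, 176.69], [-43.24, 126.21], [12.49, 139.97], [-82, 262], [0, 151.66], [-163.58, 163.58]. Speed limits (degrees/s): [159.86, 159.86, 180, 180, 180, 180].

INTERFACE

Orientations are given as a 3x3 rotation matrix whose columns are the frame's x, y, z axes.
In Python, from rig import * gives the robot as it stands.
- The arm moves only by the tool jog_arm, never from a script. Its arguments are lists of equal length, an entry for each row: "delta_pos": the shift along the world's x, y, z in cm, a list of three; "turn": the turn about the world's z in degrees; "grip": the closure, from 0 (fully open) to 1 (shut). In form: {"delta_pos": [[x, y, z], ...], "turn": [turn, ...], "grip": [grip, ...]}. A call has 1 to 12 rows; each row is the pose to reach, as a shift and turn from the pose commanded when the call began; what a row does not reach only later rows make up. A row lasts 1/8 s, in which the tool goes at most 62.5 mm and 10.7 degrees, less where a joint would pass 70% of its speed; a pose out of reach is approached as far as the arm can. A call with a gripper value outside its range is refused whole. The fingers move at their own pace and stop on an object; the grip force is fixed at half the most. Time passes only in rows, so rows that repeat a pose let the fingers close. It gives the time, the measured TCP pose, the force, the opening and the grip force at its end, in the units of the state.
- read_state(): the state, without advancing time (a new reading comes with each control period).
- capture(name): name is "scene" or "top" or "wrist"; returns a dict with "color" (480x640x3 uint8, blue, green, red), "fovy" (degrees; the focal length in pixels is half the picture's height over the tangent of half this angle, whatever the lens; pixels are square), "cx", "cy" (the principal point, pixels), "camera_from_world" (4x4, takes a point from world to camera coordinates). Camera axes: x right, y up, looking along -z (the intrinsics and any distortion apply to the point x, -y, -z); pixel columns grow to the right and rows downward; lengths in m; the calibration is good to about 2 mm. A picture is of the moment at which its call begins. There is no depth.
- hand_in(): hands the job in; it is judged then, once.
The state is a dict: "time_s": time; "joint_positions": joint angles; "qvel": joint speeds; "tau": joint torques, N m; "position": TCP position; "tcp_rot": TCP orientation; "force": force on the tool from outside, world axes, zero at the start; "moment": the same for the moment, N m; "opening": opening from 0.0 (shut) to 1.0 (fully open); "grasp_force": force on a finger pad.
Only numpy, scipy, OpenCV 4.12 (cv2) and the standard library are available. Lean on these libraries where they do the work, as an engineer would, in place of code of your own. Each camera call takes 0.05 s, during which the arm holds its last target. There are 200 camera calls.

TASK

Slide the orange fence stop along its T-slot to the open end of the bed, lift it out there and gently stand it upright in the middle of the blue ceramic dish on the turntable. Leave the blue stop and the dish where they are, and let go.

Things in the scene. Friction and masses are not known exactly. Their poses are not given: they have to be found in the camera images.
- orange_stop: Stop in either slot, about 0.12 kg. Steel T-foot 40 x 34 x 6 mm (x, y, z) held under the slot's lips, neck 30 x 12 mm, then an orange grip block 36 (x) x 26 (y) mm, from 19 to 55 mm above the origin: grip it across y. Origin: centre of the foot's underside; z up, x along the slot (within 3 degrees). Slides with light friction.
- blue_stop: A stop of the same shape, origin and axes, with a blue grip block, in the other slot of the bed. Leave it.
- rail: Fixed bed 300 (x) x 170 (y) mm with T-slots along x at y = +45 and -45 mm. Origin: underside centre, on the counter; z up. Dark base 8 mm thick; alloy lips (17 to 22 mm up, 18 mm gap, channel 38 mm wide) from x = -150 (closed by a block) to +75 mm. The open end, +75 to +150 mm, is bare base 8 mm up: a stop with its origin between x = +95 and +130 mm is free of the lips and rests on it.
- dish: Round blue ceramic dish, 0.35 kg, loose on the 28 mm high top of a white turntable 340 mm across that does not turn. Rim 136 mm across, 22 mm high; flat floor 112 mm across, 5 mm above the origin (underside centre; z up). A spoon, a pipette and a green canister (66 mm across, 64 mm high, 200 mm from the dish's centre) share the turntable.
There are look-alikes about, which are no part of the job. What is shaped like the orange_stop but turquoise or yellow is not meant. Several things have the shape of the dish; the one meant has the colours described above.

How it is judged:
By the outcome, as a careful person would: the job done as asked, in the order asked, and still so for the second after the job is handed in, with the robot touching nothing.
It also fails if it takes over 38 s, if anything falls off the work surface, if the arm or the gripper's body presses on something with over 40 N, if the wrist force passes 120 N, or if a joint passes its speed limit or range.

## Working session

There is one attempt and no reset: what is moved stays moved. The work goes in short steps, Python scripts to look and compute and a tool call to move; the robot and the scene stay as the last step left them, time stands still between calls to the robot, and variables do not carry over. Pictures are saved under pics/ and viewed, at most 10 in all, crops included, and the job is handed in when it is done.

Besides the shell and the picture viewer there is one more tool, called after "Request:" as name([rows], argument=value, ...), one row to a line, values as JSON. jog_arm: Moves the arm, as the interface text tells. Its arguments: {"type":"object","properties":{"delta_pos":{"type":"array"},"turn":{"type":"array"},"grip":{"type":"array"}},"required":["delta_pos","turn","grip"]}

```bash
ls; mkdir -p pics; cat > h.py <<'E'
from rig import *
import numpy as np, cv2
def ray(c,u,v):
    f=240/np.tan(np.radians(c["fovy"]/2))
    d=np.array([(u-c["cx"])/f,-(v-c["cy"])/f,-1.0])
    T=np.linalg.inv(c["camera_from_world"]); return T[:3,3],T[:3,:3]@d
def onz(c,u,v,z):
    o,d=ray(c,u,v); return o+d*(z-o[2])/d[2]
E
python3 - <<'E'
from h import *
s=capture("scene");t=capture("top")
for n,c in(("scene",s),("top",t)):
    cv2.imwrite(f"pics/{n}0.png",c["color"]); print({k:v for k,v in c.items() if k!="color"})
print(read_state())
E
```

```text
pics
{'fovy': 53.70774412851163, 'cx': 321.90319170025094, 'cy': 247.4594887721346, 'camera_from_world': array([[ 0.34834838,  0.9372133 ,  0.01687099, -0.18107775],
       [-0.52015926,  0.17830001,  0.83525053,  0.14774757],
       [ 0.77979981, -0.29973377,  0.5496107 , -1.38572105],
       [ 0.        ,  0.        ,  0.        ,  1.        ]])}
{'fovy': 46.752680195861544, 'cx': 314.5965225832981, 'cy': 243.71575845685888, 'camera_from_world': array([[ 0.01055065, -0.9997076 , -0.02175753,  0.04993284],
       [ 0.99257507,  0.00783365,  0.12138111, -0.40809228],
       [-0.12117517, -0.02287663,  0.99236749, -1.15793649],
       [ 0.        ,  0.        ,  0.        ,  1.        ]])}
{'time_s': 0.1, 'joint_positions': array([-7.45127118e+01,  3.02734271e+01,  8.21498830e+01,  1.28875234e-03,
        6.76891958e+01, -1.02294489e+01]), 'qvel': array([-0.03950414, -0.17000205, -0.23779377, -0.0286138 ,  0.00429865,
       -0.08694522]), 'tau': array([ 8.40072084e-05, -4.40984666e+01, -1.77149999e+01,  6.34676311e-02,
        5.33199264e-02, -3.70152702e-05]), 'position': array([ 0.27101746, -0.56238183,  0.19216717]), 'tcp_rot': array([[ 9.00954111e-01,  4.33914088e-01, -5.04274920e-04],
       [ 4.33914224e-01, -9.00952188e-01,  1.89785401e-03],
       [ 3.69178000e-04, -1.92869143e-03, -9.99998072e-01]]), 'force': array([-0.31396299,  0.17154299, -0.57582615]), 'moment': array([ 0.02320725, -0.02920272, -0.00184709]), 'grasp_force': 0.0, 'opening': 1.002299165789552}
```

View pics/top0.png

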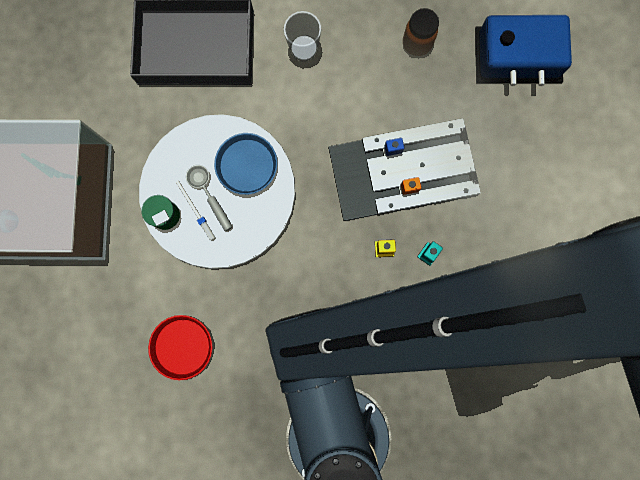

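View pics/scene0.png

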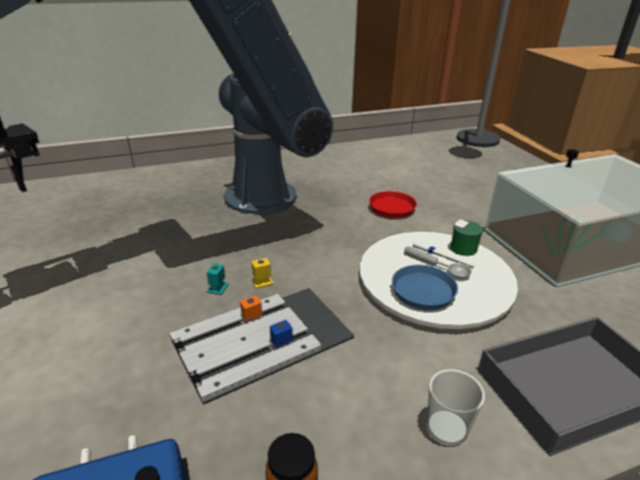

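The top view shows the candidates:
- **Stops:** orange (411,185) and blue (395,146) are in the bed. Yellow (386,248) and turquoise (431,252) stand on the counter as look-alikes. The orange one in the slot is meant.
- **Dishes:** blue (246,164) is on the turntable and red (181,347) is on the counter. The blue one is meant.
- **Bed:** its open end is the dark base on the image left (+y).

```bash
python3 - <<'E'
from h import *
c=capture("top");s=capture("scene");im=c["color"]
cv2.imwrite("pics/crop1.png",cv2.resize(im[90:275,120:500],None,fx=2.1,fy=2.1,interpolation=cv2.INTER_CUBIC))
def blobs(c,lo,hi,amin=30):
    m=cv2.inRange(cv2.cvtColor(c["color"],cv2.COLOR_BGR2HSV),lo,hi)
    cs,_=cv2.findContours(m,cv2.RETR_EXTERNAL,cv2.CHAIN_APPROX_NONE)
    return [k for k in cs if cv2.contourArea(k)>amin]
for n,cc in(("top",c),("scene",s)):
  for nm,lo,hi in(("orange",(5,150,100),(18,255,255)),("blue",(95,100,60),(125,255,255))):
    for k in blobs(cc,lo,hi):
        (u,v),(w,h),a=cv2.minAreaRect(k);print(n,nm,cv2.contourArea(k),u,v,w,h,a)
# dish outline: ellipse fit of rim at z=.050
k=[k for k in blobs(c,(95,80,40),(125,255,255),1500) if cv2.boundingRect(k)[0]<300]
for q in k:
    P=np.array([onz(c,*p[0],.050)[:2] for p in q]);(x,y),r=cv2.minEnclosingCircle(P.astype(np.float32)*1000);print("dish",x,y,r,P.mean(0))
# rail edges
for u,v,z in((329,146,.008),(343,220,.008),(466,119,.022),(480,192,.022),(363,138,.022),(377,213,.022)):print(u,v,onz(c,u,v,z).round(4))
E
```

```text
top orange 170.0 411.5577392578125 184.2884521484375 11.7669677734375 16.669872283935547 78.69007110595703
top blue 30.5 200.8461151123047 220.26919555664062 5.269651889801025 7.211102485656738 56.3099365234375
top blue 166.5 394.6621398925781 144.47299194335938 11.672327995300293 16.604297637939453 80.53767395019531
top blue 2910.5 245.5 163.0 60.0 61.0 90.0
top blue 4207.5 528.5 41.0 52.0 85.0 90.0
scene orange 320.0 251.58106994628906 307.5135498046875 21.76235580444336 19.33614730834961 72.89727020263672
scene orange 126.5 450.50958251953125 50.00150680541992 2.5569682121276855 101.42640686035156 8.914926528930664
scene blue 2885.5 108.0 459.5 39.0 148.0 90.0
scene blue 396.5 280.9383850097656 333.33563232421875 22.354862213134766 23.291187286376953 69.44395446777344
scene blue 1964.5 424.1500549316406 285.5500183105469 63.245548248291016 40.160919189453125 18.43494987487793
dish 576.1951904296875 202.56593322753906 67.16292572021484 [0.57592819 0.20230114]
329 146 [0.6275 0.0246 0.008 ]
343 220 [ 0.4621 -0.0071  0.008 ]
466 119 [ 0.6851 -0.2741  0.022 ]
480 192 [ 0.5227 -0.3004  0.022 ]
363 138 [ 0.6415 -0.0495  0.022 ]
377 213 [ 0.4755 -0.0795  0.022 ]
```

View pics/crop1.png

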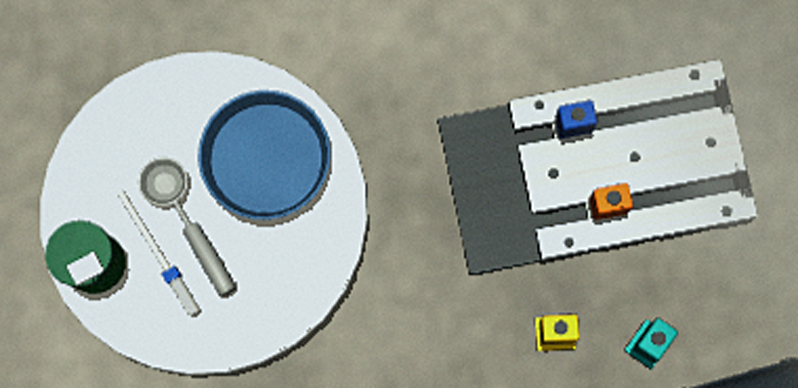

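The crop confirms it: the orange stop is in the slot nearer the robot (crop 612,201), the blue dish is at (265,155), and the open end is on the left. I'll work out the stop's position next.

```bash
python3 - <<'E'
from h import *
c=capture("top");s=capture("scene")
a=onz(c,411.5,184.3,.060);print(a)
# two-view of block centroid
o1,d1=ray(c,411.5,184.3);o2,d2=ray(s,251.6,307.5)
A=np.c_[d1,-d2];t=np.linalg.lstsq(A,o2-o1,rcond=None)[0];print(o1+t[0]*d1,o2+t[1]*d2)
print(onz(c,394.7,144.5,.06)); print((a[:2]-read_state()["position"][:2])*100)
E
```

```text
[ 0.52995303 -0.14813974  0.06      ]
[ 0.53221196 -0.14962539  0.05031145] [ 0.53267037 -0.14786298  0.05014808]
[ 0.61540344 -0.11376037  0.06      ]
[25.8818296  41.46939211]
```

Request:
jog_arm([
  [26, 41.4, 3],
  [26, 41.4, 3],
  [26, 41.4, 3],
  [26, 41.4, 3],
  [26, 41.4, 3],
  [26, 41.4, 3],
  [26, 41.4, 3],
  [26, 41.4, 3],
  [26, 41.4, 3],
  [26, 41.4, 3],
  [26, 41.4, 3],
  [26, 41.4, 3],
], turn=[75.5, 75.5, 75.5, 75.5, 75.5, 75.5, 75.5, 75.5, 75.5, 75.5, 75.5, 75.5], grip=[0.1, 0.1, 0.1, 0.1, 0.1, 0.1, 0.1, 0.1, 0.1, 0.1, 0.1, 0.1])

```text
time_s: 1.8
position: [0.5306, -0.1504, 0.2229]
tcp_rot: [[-0.192, 0.981, -0.0], [0.981, 0.192, -0.0], [0.0, -0.0, -1.0]]
force: [0.6, -0.3, 0.5]
opening: 0.9
grasp_force: 0.0
```

```bash
python3 - <<'E'
from h import *
c=capture("wrist");cv2.imwrite("pics/w1.png",c["color"])
r=read_state();print(r["time_s"],r["position"],r["tcp_rot"][:,1],r["joint_positions"])
m=cv2.inRange(cv2.cvtColor(c["color"],cv2.COLOR_BGR2HSV),(5,150,60),(18,255,255))
k=max(cv2.findContours(m,0,1)[0],key=cv2.contourArea);print(cv2.minAreaRect(k),cv2.boundingRect(k))
E
```

```text
1.85 [ 0.53068328 -0.15022049  0.22299334] [ 9.81312898e-01  1.92418673e-01 -2.27005556e-04] [-2.74127500e+01  2.25383650e+01  9.06897634e+01 -5.11934540e-03
  6.67847493e+01 -3.85047002e+01]
((614.4961547851562, 283.261962890625), (39.34782791137695, 61.53117370605469), 17.52556800842285) (591, 248, 49, 63)
```

View pics/w1.png

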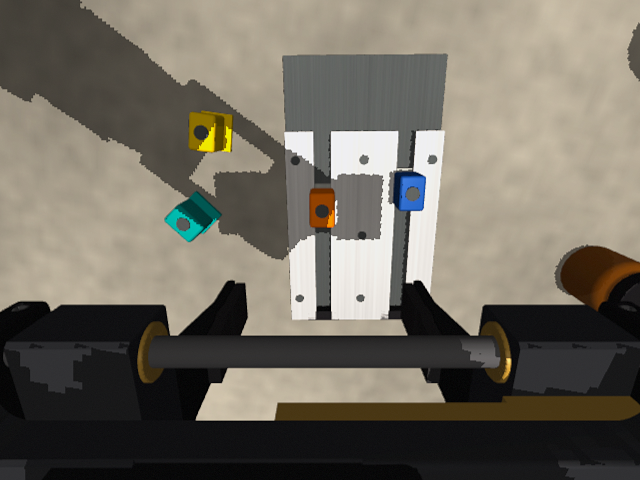

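The wrist view shows the orange stop's hole at (322,211), the bed's open end at the top (rows 55–131), and the lips from (285,131) to (292,320) on the left and (444,131) to (432,320) on the right.

```bash
python3 - <<'E'
from h import *
c=capture("wrist");im=c["color"]
hsv=cv2.cvtColor(im,cv2.COLOR_BGR2HSV)
m=cv2.inRange(hsv,(5,150,60),(18,255,255));m[:,500:]=0
k=max(cv2.findContours(m,0,1)[0],key=cv2.contourArea);print(cv2.boundingRect(k))
g=cv2.cvtColor(im,cv2.COLOR_BGR2GRAY)
dm=(g[200:222,313:331]<70)&(hsv[200:222,313:331,1]<150)
v,u=np.nonzero(dm);hc=(u.mean()+313,v.mean()+200);h=onz(c,*hc,.063);print("hole",hc,len(u),h)
P=lambda u,v,z:onz(c,u,v,z)[:2]
pts=dict(bl=P(283,55,.008),br=P(447,54,.008),ll=P(285,131,.022),lr=P(444,131,.022),nl=P(292,320,.022),nr=P(432,320,.022))
print({a:b.round(4) for a,b in pts.items()})
ang=lambda a,b:np.degrees(np.arctan2(*(pts[a]-pts[b])[::-1]))
print(ang("ll","nl"),ang("lr","nr"),ang("br","bl"),ang("lr","ll"))
x=np.array([pts["ll"]-pts["nl"],pts["lr"]-pts["nr"]]).sum(0);x/=np.linalg.norm(x)
y=np.array([-x[1],x[0]])
o=(pts["nl"]+pts["nr"])/2+.150*x; o2=(pts["ll"]+pts["lr"])/2-.075*x; o3=(pts["bl"]+pts["br"])/2-.15*x
print("origins",o,o2,o3);O=(o+o2+o3)/3
print("x",x,np.degrees(np.arctan2(x[1],x[0])),"stop in rail",x@(h[:2]-O),y@(h[:2]-O))
print("tcp delta cm",(h[:2]-read_state()["position"][:2])*100)
E
```

```text
(309, 188, 26, 40)
hole (np.float64(321.4214285714286), np.float64(210.95)) 140 [ 0.52811993 -0.14857417  0.063     ]
{'bl': array([ 0.46  , -0.0078]), 'br': array([0.6252, 0.0257]), 'll': array([ 0.4755, -0.0808]), 'lr': array([ 0.64  , -0.0483]), 'nl': array([ 0.5204, -0.302 ]), 'nr': array([ 0.6918, -0.2681])}
101.49289752141142 103.26207881135687 11.48621611692562 11.172700333749038
origins [ 0.57396514 -0.13855949] [ 0.57380003 -0.13780715] [ 0.57473509 -0.13755819]
x [-0.21435606  0.97675559] 102.37775147130735 stop in rail -0.00048243672319116075 0.047248502051901765
tcp delta cm [-0.26453421  0.14556752]
```

Request:
jog_arm([
  [-0.25, 0.15, -5],
  [-0.25, 0.15, -10],
  [-0.25, 0.15, -14],
  [-0.25, 0.15, -17],
  [-0.25, 0.15, -18.9],
  [-0.25, 0.15, -18.9],
  [-0.25, 0.15, -18.9],
  [-0.25, 0.15, -18.9],
  [-0.25, 0.15, -18.9],
  [-0.25, 0.15, -18.9],
  [-0.25, 0.15, -18.9],
  [-0.25, 0.15, -18.9],
], turn=[0.3, 0.3, 0.3, 0.3, 0.3, 0.3, 0.3, 0.3, 0.3, 0.3, 0.3, 0.3], grip=[0.2, 0.3, 0.3, 0.3, 0.3, 0.3, 0.5, 0.7, 0.9, 1, 1, 1])

```text
time_s: 3.4
position: [0.5287, -0.1475, 0.0341]
tcp_rot: [[-0.2, 0.98, 0.0], [0.98, 0.2, -0.0], [-0.0, 0.0, -1.0]]
force: [0.0, 0.7, 0.5]
opening: 0.101
grasp_force: 0.0
```

```bash
python3 - <<'E'
from h import *
w=capture("wrist")["color"];s=capture("scene")["color"]
a=cv2.resize(w,(520,390));b=cv2.resize(s[240:420,140:380],(520,390))
cv2.imwrite("pics/g1.png",cv2.resize(np.hstack([a,b]),(800,300)))
r=read_state();print(r["opening"],r["grasp_force"],r["position"])
E
```

```text
0.03969602257238634 0.0 [ 0.52867667 -0.14754851  0.0340013 ]
```

View pics/g1.png

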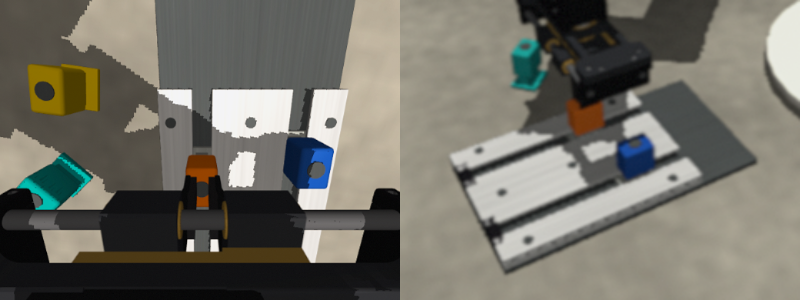

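The wrist half shows the orange block at (202,170) right at the fingers, but the opening of 0.04 and zero grip force don't fit a grasp. I'll enlarge it.

```bash
python3 - <<'E'
from h import *
w=capture("wrist")["color"];s=capture("scene")["color"]
a=cv2.resize(w[220:440,240:420],(490,600),interpolation=cv2.INTER_CUBIC);b=cv2.resize(s[270:360,205:300],(310,294),interpolation=cv2.INTER_CUBIC)
o=np.zeros((600,800,3),np.uint8);o[:,:490]=a;o[:294,490:]=b
cv2.imwrite("pics/g2.png",o)
r=read_state();print(r["opening"],r["grasp_force"],r["position"],r["force"])
E
```

```text
0.016503242911427143 0.0 [ 0.52864506 -0.14755844  0.0340064 ] [ 0.14663145 -0.49982933  0.32682295]
```

View pics/g2.png

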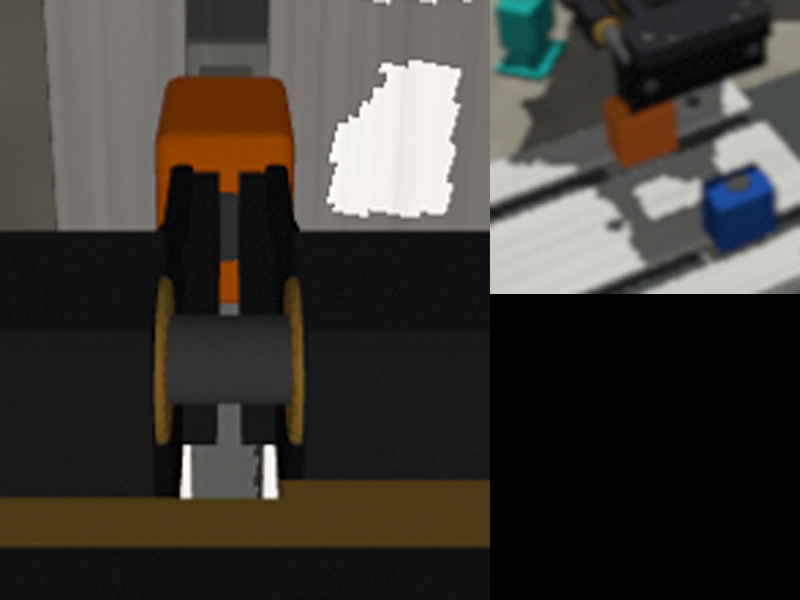

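```bash
python3 - <<'E'
from h import *
c=capture("wrist");T=np.linalg.inv(c["camera_from_world"]);r=read_state();p=r["position"]
print("cam",T[:3,3],"look",-T[:3,2],"tcp",p)
f=240/np.tan(np.radians(c["fovy"]/2))
def pj(c,q):
    a=c["camera_from_world"]@np.r_[q,1];f=240/np.tan(np.radians(c["fovy"]/2))
    return c["cx"]-f*a[0]/a[2],c["cy"]+f*a[1]/a[2]
print("tcp px",pj(c,p),"block top centre px at z .063",pj(c,[.5285,-.148,.063]))
print("hole px seen ~",(240+230*180/490,220+228*220/600),"-> at .063",onz(c,240+230*180/490,220+228*220/600,.063),"at .03",onz(c,240+230*180/490,220+228*220/600,.03))
s=capture("scene");print("scene tcp",pj(s,p))
m=cv2.inRange(cv2.cvtColor(s["color"],cv2.COLOR_BGR2HSV),(5,150,60),(18,255,255));m[:270]=0
k=max(cv2.findContours(m,0,1)[0],key=cv2.contourArea);print(cv2.boundingRect(k),r["opening"],r["joint_positions"])
E
```

```text
cam [ 0.51169291 -0.06410754  0.22602063] look [ 0.0613093  -0.29870339 -0.95237464] tcp [ 0.52868555 -0.14754995  0.03399829]
tcp px (np.float64(323.501869179608), np.float64(277.40531809026606)) block top centre px at z .063 (np.float64(322.9348505078487), np.float64(301.39733783314546))
hole px seen ~ (324.48979591836735, 303.6) -> at .063 [ 0.52952598 -0.14906375  0.063     ] at .03 [ 0.5331359  -0.16626129  0.03      ]
scene tcp (np.float64(251.82075483734218), np.float64(312.61774237057864))
(240, 300, 23, 21) 0.0073934823257525055 [-2.72603453e+01  3.80316340e+01  1.00277886e+02 -1.55610270e-03
  4.16961356e+01 -3.87772398e+01]
```

```bash
python3 - <<'E'
from h import *
def pj(c,q):
    a=c["camera_from_world"]@np.r_[q,1];f=240/np.tan(np.radians(c["fovy"]/2))
    return c["cx"]-f*a[0]/a[2],c["cy"]+f*a[1]/a[2]
s=capture("scene")
R=np.array([.4339,-.901,0]);p=np.array([.27102,-.56238,.19217])
for h in(0,.03,.07):
  for d in(-.05,0,.05): print(h,d,np.round(pj(s,p+R*d+[0,0,h]),1))
cv2.imwrite("pics/g3.png",cv2.resize(cv2.imread("pics/scene0.png")[100:220,0:120],(600,600),interpolation=cv2.INTER_CUBIC))
E
```

```text
0 -0.05 [ 28.6 203.5]
0 0 [  0.4 212.2]
0 0.05 [-29.7 221.5]
0.03 -0.05 [ 23.6 189.7]
0.03 0 [ -5.3 198.1]
0.03 0.05 [-36.2 207. ]
0.07 -0.05 [ 16.6 170.5]
0.07 0 [-13.3 178.4]
0.07 0.05 [-45.3 186.9]
```

View pics/g3.png

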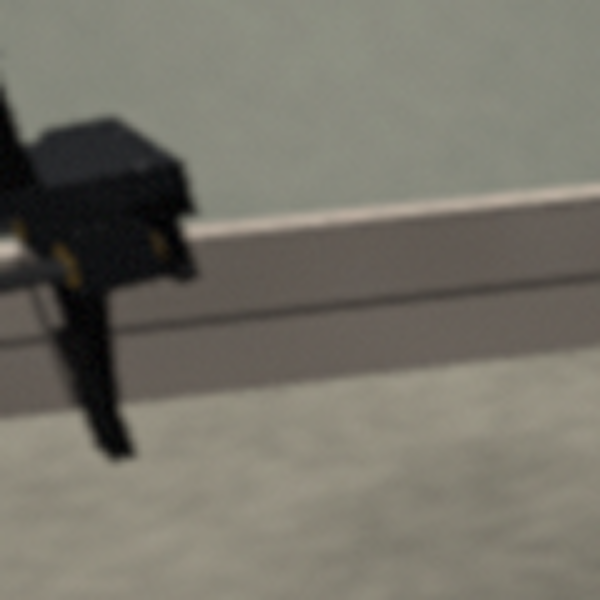

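The image at t = 0 shows the fingertip at about (25,191). The reported TCP projects to row 203, so the real tips are about 28 mm above the reported TCP and the fingers closed just over the block. I'll open and go lower by that amount.

Request:
jog_arm([
  [0, 0, 0],
  [0, 0, 0],
  [0, 0, 0],
  [0.1, -0.1, 0],
  [0.1, -0.1, -0.6],
  [0.1, -0.1, -1.2],
  [0.1, -0.1, -1.7],
  [0.1, -0.1, -2.1],
  [0.1, -0.1, -2.4],
  [0.1, -0.1, -2.6],
  [0.1, -0.1, -2.6],
], turn=[0, 0, 0, 0, 0, 0, 0, 0, 0, 0, 0], grip=[0.35, 0.35, 0.35, 0.35, 0.35, 0.35, 0.35, 0.35, 0.35, 0.35, 0.35])

```text
time_s: 5.12
position: [0.5296, -0.1485, 0.008]
tcp_rot: [[-0.2, 0.98, -0.0], [0.98, 0.2, 0.0], [0.0, -0.0, -1.0]]
force: [-0.1, -0.2, 0.8]
opening: 0.654
grasp_force: 0.0
```

No contact at the reported 8 mm, which confirms the offset. I'll close now.

Request:
jog_arm([
  [0, 0, 0],
  [0, 0, 0],
  [0, 0, 0],
  [0, 0, 0],
  [0, 0, 0],
  [0, 0, 0],
  [0, 0, 0],
], turn=[0, 0, 0, 0, 0, 0, 0], grip=[0.8, 0.8, 0.8, 0.8, 0.8, 0.8, 0.8])

```text
time_s: 6.0
position: [0.5295, -0.1485, 0.0081]
tcp_rot: [[-0.2, 0.98, -0.0], [0.98, 0.2, 0.0], [0.0, -0.0, -1.0]]
force: [-1.1, -1.0, 1.9]
opening: 0.299
grasp_force: 30.0
```

Request:
jog_arm([
  [-0.1, 0.49, 0],
  [-0.3, 1.47, 0],
  [-0.5, 2.45, 0],
  [-0.7, 3.43, 0],
  [-0.9, 4.41, 0],
  [-1.0, 4.9, 0],
], turn=[0, 0, 0, 0, 0, 0], grip=[0.8, 0.8, 0.8, 0.8, 0.8, 0.8])

```text
time_s: 6.75
position: [0.5194, -0.0987, 0.0081]
tcp_rot: [[-0.2, 0.98, -0.0], [0.98, 0.2, 0.0], [0.0, -0.0, -1.0]]
force: [0.2, -0.6, -0.6]
opening: 0.299
grasp_force: 30.0
```

Request:
jog_arm([
  [-0.1, 0.5, 0],
  [-0.3, 1.5, 0],
  [-0.5, 2.5, 0],
  [-0.7, 3.5, 0],
  [-0.9, 4.5, 0],
  [-1.1, 5.4, 0],
  [-1.25, 6.1, 0],
  [-1.25, 6.1, 0],
  [-1.25, 6.1, 0],
], turn=[0, 0, 0, 0, 0, 0, 0, 0, 0], grip=[0.8, 0.8, 0.8, 0.8, 0.8, 0.8, 0.8, 0.8, 0.8])

```text
time_s: 7.88
position: [0.5067, -0.0381, 0.0081]
tcp_rot: [[-0.2, 0.98, -0.001], [0.98, 0.2, 0.001], [0.001, -0.001, -1.0]]
force: [-0.9, 2.4, 1.9]
opening: 0.295
grasp_force: 30.0
```

```bash
python3 - <<'E'
from h import *
c=capture("wrist");s=capture("scene");t=capture("top")
a=cv2.resize(c["color"],(400,300));b=cv2.resize(s["color"][200:380,180:420],(400,300));d=cv2.resize(t["color"][90:270,140:500],(600,300))
o=np.zeros((600,800,3),np.uint8);o[:300,:400]=a;o[:300,400:]=b;o[300:,:600]=d
cv2.imwrite("pics/g4.png",o)
r=read_state();p=r["position"];O=np.array([.5742,-.138]);x=np.array([-.198,.980])
print(r["time_s"],p,x@(p[:2]-O),r["force"])
m=cv2.inRange(cv2.cvtColor(t["color"],cv2.COLOR_BGR2HSV),(95,80,40),(125,255,255))
for k in cv2.findContours(m,0,1)[0]:
    if cv2.contourArea(k)>1500 and cv2.boundingRect(k)[0]<300:
        P=np.array([onz(t,*q[0],.05)[:2] for q in k]);print(cv2.boundingRect(k),(np.array([.576,.2025])-p[:2])*100)
E
```

```text
8.025 [ 0.506802   -0.0384407   0.00807003] 0.11091291933001998 [-0.83368836  2.42631751  2.16241578]
```

View pics/g4.png

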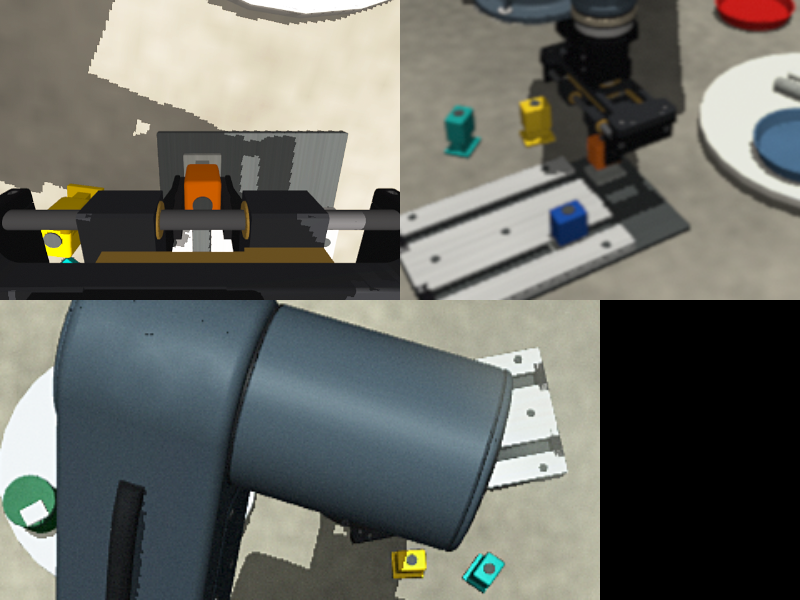

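The stop is in the grip on bare base (rail x ≈ 111 mm), clear of the lips, and the blue stop hasn't moved. I'll lift and carry it over the dish.

Request:
jog_arm([
  [0, 0, 1],
  [0, 0, 3],
  [0, 0, 6],
  [0, 0, 9],
  [1, 4, 10],
  [2, 8, 10],
  [3.5, 12, 10],
  [4.7, 16, 10],
  [5.8, 20, 10],
  [6.9, 23, 10],
  [6.9, 24.1, 10],
  [6.9, 24.1, 10],
], turn=[0, 0, 0, 0, 0, 0, 0, 0, 0, 0, 0, 0], grip=[0.8, 0.8, 0.8, 0.8, 0.8, 0.8, 0.8, 0.8, 0.8, 0.8, 0.8, 0.8])

```text
time_s: 9.52
position: [0.5755, 0.2023, 0.108]
tcp_rot: [[-0.201, 0.98, -0.001], [0.98, 0.201, -0.001], [-0.001, -0.001, -1.0]]
force: [0.3, -0.0, -1.2]
opening: 0.295
grasp_force: 30.0
```

```bash
python3 - <<'E'
from h import *
c=capture("wrist");s=capture("scene")
a=cv2.resize(c["color"],(400,300));b=cv2.resize(s["color"][150:330,330:570],(400,300))
cv2.imwrite("pics/g5.png",np.hstack([a,b]))
r=read_state();print(r["time_s"],r["position"],r["force"],r["opening"])
E
```

```text
9.625 [0.57550492 0.20121374 0.10794125] [-0.54234997 -0.4890123  -1.01934629] 0.29448307975087695
```

View pics/g5.png

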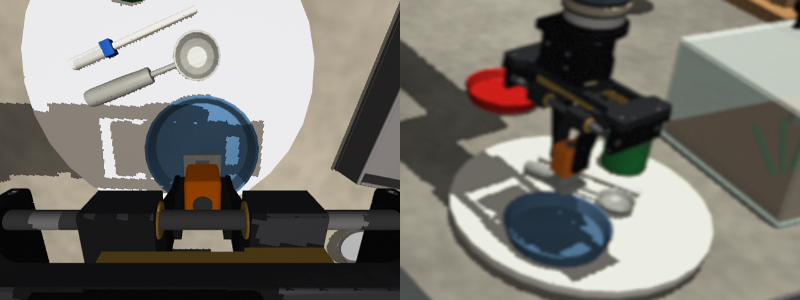

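The stop hangs upright over the dish and the canister is clear. I'll lower it, slowing near the floor.

Request:
jog_arm([
  [0, 0, -1.5],
  [0, 0, -3],
  [0, 0, -4.3],
  [0, 0, -5.4],
  [0, 0, -6.2],
  [0, 0, -6.7],
  [0, 0, -6.9],
  [0, 0, -7.0],
  [0, 0, -7.1],
  [0, 0, -7.1],
], turn=[0, 0, 0, 0, 0, 0, 0, 0, 0, 0], grip=[0.8, 0.8, 0.8, 0.8, 0.8, 0.8, 0.8, 0.8, 0.8, 0.8])

```text
time_s: 10.88
position: [0.5763, 0.2025, 0.0373]
tcp_rot: [[-0.2, 0.98, 0.0], [0.98, 0.2, 0.0], [-0.0, 0.0, -1.0]]
force: [0.1, 0.5, -1.7]
opening: 0.296
grasp_force: 30.0
```

```bash
python3 - <<'E'
from h import *
c=capture("wrist");r=read_state();print(r["time_s"],r["position"],r["force"])
im=c["color"];m=cv2.inRange(cv2.cvtColor(im,cv2.COLOR_BGR2HSV),(95,80,30),(125,255,255));print(cv2.boundingRect(max(cv2.findContours(m,0,1)[0],key=cv2.contourArea)))
v,u=np.nonzero(m)
# rim outer left/right extremes in image at z=.05
k=max(cv2.findContours(m,0,1)[0],key=cv2.contourArea).reshape(-1,2)
P=np.array([onz(c,*q,.05)[:2] for q in cv2.convexHull(k).reshape(-1,2)])
H=cv2.convexHull(k).reshape(-1,2);sel=H[:,1]<H[:,1].min()+110
P=P[sel];A=np.c_[2*P,np.ones(len(P))];q=np.linalg.lstsq(A,(P**2).sum(1),rcond=None)[0];print("dish",q[:2],np.sqrt(q[2]+q[:2]@q[:2]),len(P))
E
```

```text
10.925 [0.57631465 0.20245049 0.03724769] [ 0.09615941  0.17835051 -1.36972785]
(198, 163, 245, 156)
dish [0.57451287 0.20239469] 0.06696419428265149 29
```

Dish centre agrees within 2 mm. I'll lower the last few millimetres in small steps.

Request:
jog_arm([
  [-0.1, 0, -0.1],
  [-0.1, 0, -0.2],
  [-0.1, 0, -0.3],
  [-0.1, 0, -0.35],
  [-0.1, 0, -0.4],
  [-0.1, 0, -0.4],
], turn=[0, 0, 0, 0, 0, 0], grip=[0.8, 0.8, 0.8, 0.8, 0.8, 0.8])

```text
time_s: 11.68
position: [0.5752, 0.2024, 0.0331]
tcp_rot: [[-0.2, 0.98, 0.0], [0.98, 0.2, 0.0], [0.0, 0.0, -1.0]]
force: [-0.3, -1.2, -1.7]
opening: 0.295
grasp_force: 30.0
```

Request:
jog_arm([
  [0, 0, -0.05],
  [0, 0, -0.1],
  [0, 0, -0.1],
], turn=[0, 0, 0], grip=[0.8, 0.8, 0.8])

```text
time_s: 12.05
position: [0.5753, 0.2024, 0.0331]
tcp_rot: [[-0.2, 0.98, 0.0], [0.98, 0.2, -0.0], [-0.0, 0.0, -1.0]]
force: [-1.5, -0.9, 5.8]
opening: 0.298
grasp_force: 30.0
```

The foot touches down at about 6 N. I'll ease off, open and rise.

Request:
jog_arm([
  [0, 0, -0.05],
  [0, 0, -0.05],
  [0, 0, -0.05],
  [0, 0, -0.05],
  [0, 0, -0.05],
  [0, 0, -0.05],
  [0, 0, -0.05],
  [0, 0, 0.5],
], turn=[0, 0, 0, 0, 0, 0, 0, 0], grip=[0.68, 0.64, 0.6, 0.55, 0.5, 0.45, 0.45, 0.45])

```text
time_s: 13.05
position: [0.5748, 0.2024, 0.0369]
tcp_rot: [[-0.2, 0.98, -0.001], [0.98, 0.2, -0.0], [0.0, -0.001, -1.0]]
force: [-0.1, -0.7, 0.5]
opening: 0.55
grasp_force: 0.0
```

Request:
jog_arm([
  [0, 0, 1],
  [0, 0, 3],
  [0, 0, 6],
  [0, 0, 10],
  [0, 0, 14],
  [-3, -6, 16],
  [-6, -12, 16],
  [-9, -18, 16],
  [-12, -24, 16],
  [-15, -30, 16],
  [-15, -34, 16],
  [-15, -34, 16],
], turn=[0, 0, 0, 0, 0, 0, 0, 0, 0, 0, 0, 0], grip=[0.4, 0.4, 0.4, 0.4, 0.4, 0.4, 0.4, 0.4, 0.4, 0.4, 0.4, 0.4])

```text
time_s: 14.55
position: [0.4253, -0.1421, 0.1982]
tcp_rot: [[-0.192, 0.981, 0.003], [0.981, 0.192, -0.003], [-0.003, 0.002, -1.0]]
force: [0.1, 0.6, 0.3]
opening: 0.602
grasp_force: 0.0
```

```bash
python3 - <<'E'
from h import *
s=capture("scene");t=capture("top")
a=cv2.resize(s["color"][180:380,200:540],(400,236));b=cv2.resize(t["color"][90:270,130:500],(400,195))
cv2.imwrite("pics/g6.png",np.hstack([a,np.vstack([b,np.zeros((41,400,3),np.uint8)])]))
r=read_state();print(r["time_s"],r["position"],r["force"])
E
```

```text
14.65 [ 0.42506097 -0.1380605   0.19759115] [-0.38356806  0.13308622  0.40560901]
```

View pics/g6.png

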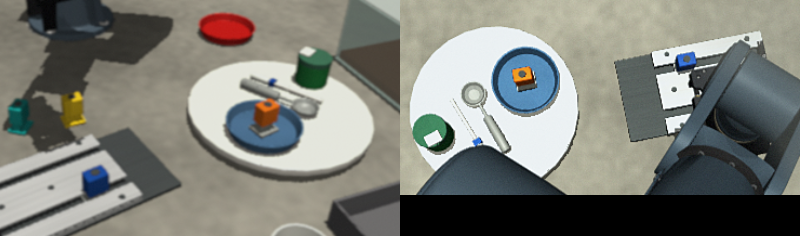

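The orange stop stands upright in the middle of the blue dish (scene crop 265,115; top crop 524,75). The blue stop and the dish are in place and the arm is clear.

```bash
python3 -c "
from rig import *
print(hand_in())"
```

```text
the job is handed in; nothing more can be done
None
```

The orange stop was slid out along its slot and now stands upright in the middle of the blue dish; the gripper is clear, the blue stop and dish were left in place, and the job was handed in at about 15 s.

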